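# Sort mixed screw caps by colour at the light panel

## Task

Sort the mixed screw caps on the light panel by colour: the red ones belong in the red box, the blue ones in the clear tub with the blue bands. Unlock the red box by giving its black wing latch a quarter turn and swing the lid up until it stands upright by itself, and slide every cap across the panel and off its open end down into its own container, without picking any cap up. Leave the lid standing, and do not shift or knock over the loupe, the wash bottle or the tweezer dish.

Things in the scene. Friction and masses are not known exactly. Their poses are not given: they have to be found in the camera images.
- panel: Lit white light panel on a steel plinth, fixed. Origin: centre of its underside, on the bench. It measures 172 mm along its own x and 240 mm along its own y; its flat top, on which the caps stand, is 60 mm above the bench. Along its two long edges (at x = -86..-81 and 81..86 mm) guide lips stand 8 mm above the top; the two ends (y = -120 and +120 mm) are open, without a lip. One end leads to the red box, the other to the tub; which is which varies.
- red_box: Red lidded box, fixed, against one end of the panel (3 mm gap) and parallel to it. Origin: centre of its underside. Outside 200 mm along x, 120 mm along y, 50 mm high; walls and floor 3 mm. Its rim is thus 10 mm below the panel top. Its front (-x, to the robot) carries the latch, its back (+x) the lid hinge.
- blue_tub: Clear open tub with blue bands round its rim, fixed, against the other end of the panel (3 mm gap) and parallel to it. Origin: centre of its underside. Outside 200 mm along x, 120 mm along y, 50 mm high, walls and floor 3 mm.
- lid (a joint): Angle of the red box's lid in rad: 0 closed, 1.57 upright, stop at 1.85. The hinge is stiff, so that the lid stays where it is left; lifting it at the latch takes about 3 N. The cam tongue of the latch holds it shut until the latch has turned at least 1.2 rad.
- lid_hinge (a point): Middle of the lid's hinge axis, at the back of the red box (100 mm behind its origin along its x, 50.5 mm above the bench); the axis runs along the box's y. The closed lid reaches from here 203 mm to the front, is as wide as the box (120 mm) and 4 mm thick, its top 54.5 mm above the bench.
- latch (a joint): Angle of the wing latch on the lid in rad: 0 locked (the wing lies across the box, along its y), stop at 1.57 unlocked (the wing lies along the box's x, pointing to the hinge). It grows as the latch turns counter-clockwise seen from above, needs about 0.06 Nm and stays where it is left.
- latch_grip (a point): Point on the latch's turning axis in its wing, 22 mm above the lid's top and 172 mm in front of the hinge axis (28 mm behind the box's front). The black wing is 42 mm long, 10 mm thick and stands from 3 to 32 mm above the lid on a disc of 26 mm diameter, 3 mm high. The wing also serves as the lid's handle. With the lid upright it is about 222 mm above the bench and 26 mm beyond the hinge axis.
- red_cap_a_center (a point): Centre (half-way up) of a red plastic screw cap, loose, standing flat on the panel; 26 mm diameter, 16 mm high, 10 to 18 g; it slides easily when pushed low on its side and tips over the open end once its centre is past it.
- red_cap_b_center (a point): Centre (half-way up) of a red plastic screw cap, loose, standing flat on the panel; 26 mm diameter, 16 mm high, 10 to 18 g; it slides easily when pushed low on its side and tips over the open end once its centre is past it.
- blue_cap_a_center (a point): Centre (half-way up) of a blue plastic screw cap, loose, standing flat on the panel; 26 mm diameter, 16 mm high, 10 to 18 g; it slides easily when pushed low on its side and tips over the open end once its centre is past it.
- blue_cap_b_center (a point): Centre (half-way up) of a blue plastic screw cap, loose, standing flat on the panel; 26 mm diameter, 16 mm high, 10 to 18 g; it slides easily when pushed low on its side and tips over the open end once its centre is past it.
- loupe_center (a point): Middle of a hand loupe with black frame and handle lying on the bench beyond the panel, 170 mm long, 72 mm wide, 12 mm high; to be left alone.
- wash_bottle_center (a point): Centre of a white wash bottle with blue cap standing on the bench beyond the panel, 60 mm diameter, 150 mm high; to be left alone.
- tweezer_dish: Shallow white dish with steel tweezers in it on the bench beyond the panel, 70 x 150 mm, 18 mm high; origin at the centre of its underside; to be left alone.
There are look-alikes about, which are no part of the job. What is shaped like the part that bears red_cap_b_center but yellow is not meant.

How it is judged:
By the outcome, as a careful person would: the job done as asked, in the order asked, and still so for the second after the job is handed in, with the robot touching nothing.
It also fails if it takes over 72 s, if anything falls off the work surface, if the arm or the gripper's body presses on something with over 40 N, if the wrist force passes 120 N, or if a joint passes its speed limit or range.

## Robot

A 6-joint arm with a two-finger parallel gripper is mounted at the origin on the work surface. World frame = base frame: x ahead of the robot, y to its left, z up, the work surface at z = 0. Lengths are in m, angles in degrees, forces in N, time in s.
With the tool pointing down it reaches from about 0.375 to 0.975 m from the base axis. Payload 3.8 kg.
Tool frame: the origin (TCP) lies at the very end of the fingers, on their centre line; the grasp point (between the pads) lies 19 mm behind it (manip.hold_point_z is the distance from the TCP to the grasp point, in m); z points along the fingers, x is the direction in which the jaws open and shut, and the axes are right-handed (so a half turn about z gives the same grasp; the last joint's range is limited). The gripper opens to 88 mm and grips with 3 to 60 N. Pads are 18 mm wide; open, the fingers measure 123 mm over their backs; the gripper's body (75 mm by 187 mm) begins 45 mm behind the grasp point.
Start: joints at [61.255, 15.12, 91.902, -0, 72.978, -2.114], TCP at [0.303, 0.603, 0.239] pointing down, gripper open.
Joint ranges: [-150.88, 150.88], [-54.13, 125.18], [17.81, 147.31], [-75.09, 255.09], [0, 152.58], [-146.25, 146.25]. Speed limits (degrees/s): [147.25, 147.25, 180, 180, 180, 180].

## Interface

Orientations are given as a 3x3 rotation matrix whose columns are the frame's x, y, z axes.
In Python, from station import manip, viewer, spotter gives the robot as it stands. The module is installed in compiled form; this text tells all that it offers.
- The arm moves only by the shell command python3 -m inch 'ROWS' [OPENING]. ROWS is text: rows parted by semicolons, each of 4 numbers parted by spaces: the shift along the tool's x, y, z as a fraction of full scale, then the turn about the tool's z as a fraction of full scale. A call has 1 to 10 rows; each row shifts and turns the commanded pose from where the row before left it, along the tool's axes as they then stand; what a row does not reach is not made up. Full scale, the value 1, is 1000 mm for a shift and 360 degrees for a turn. A row lasts 1/8 s, in which the tool goes at most 62.5 mm and 10.7 degrees, less where a joint would pass 70% of its speed; a pose out of reach is approached as far as the arm can. A call with a number of a shift or a turn outside -1 to 1 is refused whole. A call with a gripper value outside its range is refused whole. OPENING is the closure, from 0 (fully open) to 1 (shut), set as the call begins (- or left out, the last holds). The fingers move at their own pace and stop on an object; the grip force is fixed at half the most. Time passes only in rows, so rows that do not move let the fingers close. It gives the time, the measured TCP pose, the force and the opening at its end, in the units of the state.
- manip.state(): the state, without advancing time (a new reading comes with each control period).
- viewer.get_image(name): name is "scene" or "top"; returns (picture, depth): 480x640x3 uint8, red, green, blue; 480x640 float32, m along the optical axis (not along the pixel's ray), 0 where there is no reading.
- viewer.camera_params(name): a dict with "K" (3x3 intrinsics, pixels), "dist_coeffs" ([k1, k2, p1, p2, k3] as OpenCV has them; the pictures are not rectified), "R" (3x3) and "t" (3): a world point X has camera coordinates R X + t. Camera axes: x right, y down, z forward; pixel columns grow to the right and rows downward; lengths in m; the calibration is good to about 2 mm. A picture is of the moment at which its call begins. camera_params takes no time and is no camera call.
- manip.finish_job(): hands the job in, once; it reports no verdict.
Trained networks look in the newest picture that a camera, given by its name, has taken for a name from the list of things; names that differ only in an ending like _2 or _b are one class to them, and where a whole thing is asked for, a point or a joint stands for the part that bears it (a point fixed in the world has none). Each returns a list of dicts, best first, with "score" (0 to 1); they miss things now and then, are a little off and sometimes report something else, mostly with a low value. They report only what shows in the picture. A call takes as long as a camera call. They do not tell look-alikes from the thing itself.
- spotter.find_in(query, camera): "point" ([x, y, z] in m, in the coordinates of the camera as it stood for that picture, good to about 4 mm: the middle of the surface that is visible of it).
- spotter.silhouettes(query, camera): "mask" (480x640 bool, what is visible of it).
The state is a dict: "time": time; "qpos": joint angles; "qd": joint speeds; "effort": joint torques, N m; "tcp_pos": TCP position; "ee_rot": TCP orientation; "ft_force": force on the tool from outside, world axes, zero at the start; "moment": the same for the moment, N m; "grip_width": opening from 0.0 (shut) to 1.0 (fully open).
Only numpy, scipy, OpenCV 4.12 (cv2) and the standard library are available. Lean on these libraries where they do the work, as an engineer would, in place of code of your own. Each camera call takes 0.05 s, during which the arm holds its last target.

## Working session

There is one attempt and no reset: what is moved stays moved. The work goes in short steps, Python scripts to look and compute and a shell command to move; the robot and the scene stay as the last step left them, time stands still between calls to the robot, and variables do not carry over. Pictures are saved under pics/ and viewed, and the job is handed in when it is done.

```bash
mkdir -p pics; ls
python3 - <<'E'
from station import manip, viewer, spotter
import cv2
for n in("scene","top"):
    im,d=viewer.get_image(n); cv2.imwrite(f"pics/{n}0.png",im[:,:,::-1])
    p=viewer.camera_params(n); print(n,p)
print(manip.state())
E
```

```text
pics
scene {'K': array([[509.17272825,   0.        , 321.22716792],
       [  0.        , 509.17272825, 240.44289485],
       [  0.        ,   0.        ,   1.        ]]), 'dist_coeffs': array([-0.11524331,  0.        ,  0.        ,  0.        ,  0.        ]), 'R': array([[-0.35017707,  0.93657665, -0.01414911],
       [ 0.69595929,  0.25004321, -0.67314119],
       [-0.62691043, -0.24556581, -0.73937862]]), 't': array([ 0.2051562 , -0.33501314,  1.22493671])}
top {'K': array([[475.6856845 ,   0.        , 311.80294856],
       [  0.        , 475.6856845 , 238.94500533],
       [  0.        ,   0.        ,   1.        ]]), 'dist_coeffs': array([0.03265174, 0.        , 0.        , 0.        , 0.        ]), 'R': array([[ 0.00174   , -0.99970244,  0.02433099],
       [-0.99490409, -0.00418346, -0.10073898],
       [ 0.10081079, -0.02403172, -0.99461533]]), 't': array([-0.00289453,  0.58637478,  0.74723025])}
{'time': 0.1, 'qpos': array([ 6.12562457e+01,  1.51648499e+01,  9.19718629e+01, -5.77544306e-04,
        7.29765411e+01, -2.11408287e+00]), 'qd': array([ 0.05737697, -0.16164407, -0.0815027 ,  0.08328808, -0.05291588,
        0.0539881 ]), 'effort': array([ 1.43998870e-03, -5.03619790e+01, -3.58070076e+01,  7.28950230e-02,
        2.32594565e-02, -7.09588676e-05]), 'tcp_pos': array([0.30225261, 0.60284802, 0.23752717]), 'ee_rot': array([[ 4.48218501e-01,  8.93923536e-01, -9.42107730e-04],
       [ 8.93921849e-01, -4.48219487e-01, -1.73772231e-03],
       [-1.97566192e-03, -6.32913931e-05, -9.99998046e-01]]), 'ft_force': array([ 0.13629959, -0.08438801, -0.47925466]), 'moment': array([ 0.03041686, -0.03387313,  0.03627884]), 'grip_width': 0.9981592046366781}
```

View pics/scene0.png

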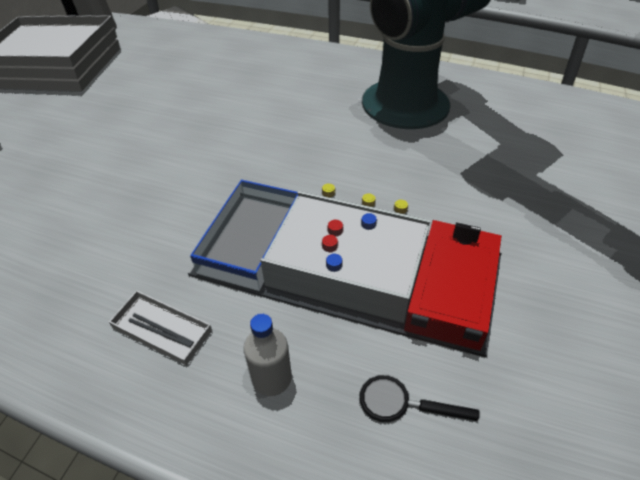

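View pics/top0.png

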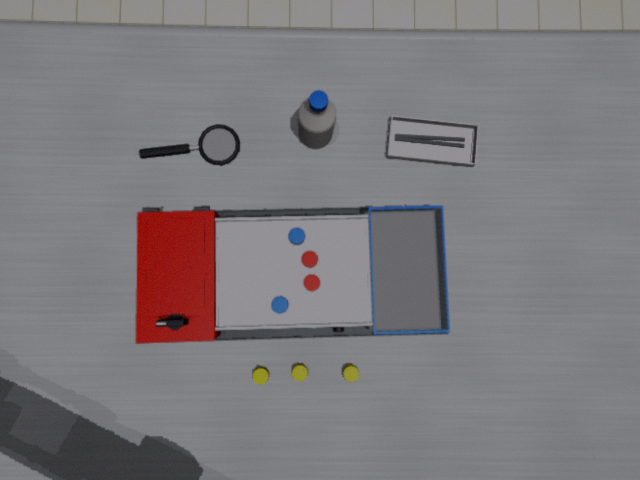

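The top view has the red box left (175,275), with its latch at (172,322). The tub is right (408,270). Blue caps are at (297,236) and (280,305), red caps at (310,259) and (312,283). The yellow look-alikes stand on the bench at (260,375), (300,372) and (351,372). Next I measure these.

```bash
cat > h.py <<'E'
from station import manip, viewer, spotter
import numpy as np, cv2
P={n:viewer.camera_params(n) for n in("scene","top")}
def ray(n,uv):
    p=P[n]; q=cv2.undistortPoints(np.array([[uv]],float),p["K"],p["dist_coeffs"])[0,0]
    return np.array([q[0],q[1],1.])
def atz(n,uv,z):
    p=P[n]; R,t=p["R"],p["t"]; c=-R.T@t; d=R.T@ray(n,uv); return c+d*(z-c[2])/d[2]
def w(n,X): return P[n]["R"].T@(np.array(X)-P[n]["t"])
def proj(n,X):
    p=P[n]; r=cv2.Rodrigues(p["R"])[0]
    return cv2.projectPoints(np.array(X,float).reshape(-1,1,3),r,p["t"],p["K"],p["dist_coeffs"])[0][:,0]
E
python3 - <<'E'
from h import *
np.set_printoptions(precision=4,suppress=True)
im,d=viewer.get_image("top")
im2,d2=viewer.get_image("scene")
for cam in("top","scene"):
  for q in("red_cap_a_center","blue_cap_a_center","latch","panel","red_box"):
    for r in spotter.silhouettes(q,cam)[:5]:
        m=r["mask"]; 
        c=np.argwhere(m).mean(0)[::-1]; z={"r":.076,"b":.076,"l":.0865,"p":.06}[q[0]] if q!="red_box" else .0545
        print(cam,q,round(r["score"],2),m.sum(),c,atz(cam,c,z))
        if q in("panel","red_box"):
            cn=max(cv2.findContours(m.astype(np.uint8),0,1)[0],key=cv2.contourArea); b=cv2.boxPoints(cv2.minAreaRect(cn)); 
            print([atz(cam,x,z).round(4) for x in b])
E
```

```text
top red_cap_a_center 0.58 207 [311.4589 281.6957] [0.5163 0.0004 0.076 ]
top blue_cap_a_center 0.5 255 [279.1373 304.051 ] [0.4826 0.0492 0.076 ]
top latch 0.71 1788 [315.9446 119.9161] [ 0.766  -0.0059  0.0865]
top latch 0.65 339 [172.7847 321.8112] [0.4572 0.2046 0.0865]
top latch 0.4 19015 [292.3333 273.7589] [0.528  0.0293 0.0865]
top panel 0.73 19255 [292.0763 273.8654] [0.5286 0.0302 0.06  ]
[array([0.6292, 0.1571, 0.06  ]), array([ 0.6384, -0.0975,  0.06  ]), array([ 0.4322, -0.1011,  0.06  ]), array([0.4253, 0.1463, 0.06  ])]
top panel 0.7 353 [172.7479 321.7904] [0.4554 0.2115 0.06  ]
[array([0.4672, 0.2372, 0.06  ]), array([0.4671, 0.1904, 0.06  ]), array([0.4445, 0.1897, 0.06  ]), array([0.4447, 0.2363, 0.06  ])]
top red_box 0.85 10694 [175.8464 275.8498] [0.5254 0.2106 0.0545]
[array([0.6344, 0.2808, 0.0545]), array([0.6377, 0.1483, 0.0545]), array([0.424 , 0.1399, 0.0545]), array([0.4225, 0.2686, 0.0545])]
scene red_cap_a_center 0.46 217 [335.4332 227.2765] [0.5227 0.0026 0.076 ]
scene blue_cap_a_center 0.46 212 [368.5189 221.4245] [0.4913 0.05   0.076 ]
scene blue_cap_a_center 0.37 7427 [457.065  275.3062] [0.5555 0.2107 0.076 ]
scene latch 0.74 449 [465.7506 233.0134] [0.4731 0.208  0.0865]
scene panel 0.88 16662 [347.1206 265.2375] [0.5805 0.0427 0.06  ]
[array([ 0.6888, -0.1842,  0.06  ]), array([ 0.4204, -0.2731,  0.06  ]), array([0.4414, 0.2952, 0.06  ]), array([0.6736, 0.2774, 0.06  ])]
scene red_box 0.75 9176 [455.0546 284.6094] [0.5566 0.2118 0.0545]
[array([0.6673, 0.1558, 0.0545]), array([0.4173, 0.142 , 0.0545]), array([0.4156, 0.2829, 0.0545]), array([0.6603, 0.2717, 0.0545])]
scene red_box 0.74 6819 [242.7057 233.8673] [ 0.5709 -0.1472  0.0545]
[array([ 0.6714, -0.2011,  0.0545]), array([ 0.4119, -0.2618,  0.0545]), array([ 0.4417, -0.0967,  0.0545]), array([ 0.6822, -0.067 ,  0.0545])]
```

Run:
```python
import cv2
im=cv2.imread("pics/top0.png"); cv2.imwrite("pics/topcrop.png",cv2.resize(im[195:395,125:455],None,fx=2.4,fy=2.4,interpolation=cv2.INTER_CUBIC))
```

```text
(no output)
```

View pics/topcrop.png

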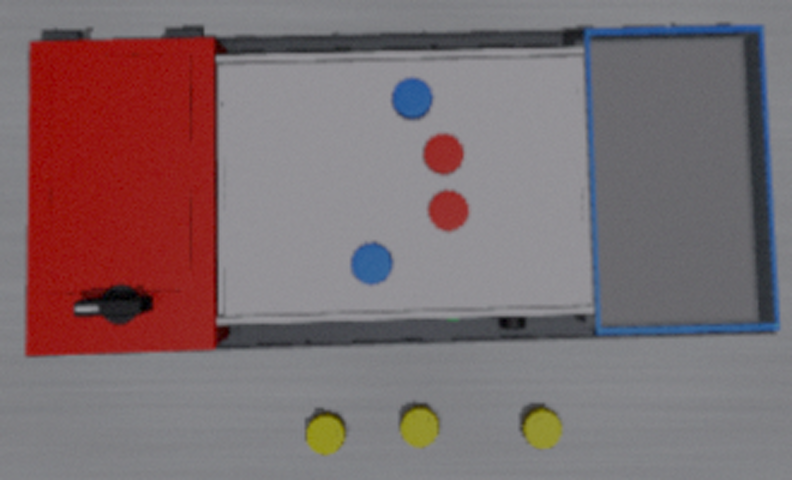

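Run:
```python
from h import *
from scipy.optimize import least_squares
np.set_printoptions(precision=4,suppress=True)
cs=[]
for n in("top","scene"):
    im=cv2.imread(f"pics/{n}0.png"); hsv=cv2.cvtColor(im,cv2.COLOR_BGR2HSV); h,s,v=cv2.split(hsv)
    M={"red":((h<8)|(h>172))&(s>150)&(v>70),"blue":(h>100)&(h<125)&(s>140)&(v>60),"yel":(h>22)&(h<35)&(s>150)}
    for k,m in M.items():
        N,L,st,c=cv2.connectedComponentsWithStats(m.astype(np.uint8))
        for i in range(1,N):
            a=st[i,4]
            if a<60: continue
            if a<500: print(n,k,a,c[i],atz(n,c[i],.076 if n=="top" else .071), "hsv z .016 for yel",atz(n,c[i],.016) if k=="yel" else "")
            else:
                cn=max(cv2.findContours((L==i).astype(np.uint8),0,1)[0],key=cv2.contourArea)
                ap=cv2.approxPolyDP(cn,6,True)[:,0]; print(n,k,a,"poly",ap.tolist(),[atz(n,x,.0545 if k=="red" else .05)[:2].round(4).tolist() for x in ap.astype(float)])
```

```text
top red 9838 poly [[214, 211], [138, 213], [136, 342], [215, 338]] [[0.6276, 0.1541], [0.6236, 0.2722], [0.4248, 0.2672], [0.4303, 0.148]]
top red 183 [309.3388 258.7541] [0.5512 0.0037 0.076 ] hsv z .016 for yel 
top red 185 [311.3351 282.2378] [0.5155 0.0006 0.076 ] hsv z .016 for yel 
top blue 281 [318.1708  99.6299] [ 0.8027 -0.0097  0.076 ] hsv z .016 for yel 
top blue 594 poly [[368, 207], [369, 217], [371, 209], [441, 209], [446, 330], [373, 333], [447, 332], [442, 207]] [[0.6362, -0.0908], [0.62, -0.0922], [0.633, -0.0956], [0.6336, -0.2083], [0.442, -0.211], [0.4371, -0.0965], [0.4389, -0.2124], [0.6368, -0.21]]
top blue 197 [296.203  235.6091] [0.5867 0.0239 0.076 ] hsv z .016 for yel 
top blue 201 [279.4627 304.3184] [0.4822 0.0487 0.076 ] hsv z .016 for yel 
top yel 198 [299.3737 371.9596] [0.3826 0.0181 0.076 ] hsv z .016 for yel [0.3723 0.0182 0.016 ]
top yel 196 [350.2245 372.602 ] [ 0.3815 -0.0577  0.076 ] hsv z .016 for yel [ 0.3711 -0.0639  0.016 ]
top yel 209 [260.3493 375.0766] [0.3783 0.076  0.076 ] hsv z .016 for yel [0.3676 0.0808 0.016 ]
scene red 119 [335.   
[... 390 characters left out ...]
yel 
scene blue 87 [266.977  186.2299] [ 0.4629 -0.1497  0.071 ] hsv z .016 for yel 
scene blue 125 [368.584 219.   ] [0.481  0.0473 0.071 ] hsv z .016 for yel 
scene blue 289 [224.     264.0623] [ 0.6527 -0.1372  0.071 ] hsv z .016 for yel 
scene blue 158 [333.7595 260.2532] [0.5867 0.0224 0.071 ] hsv z .016 for yel 
scene blue 319 [260.7994 323.2571] [ 0.7325 -0.036   0.071 ] hsv z .016 for yel 
scene yel 76 [328.0132 188.1974] [ 0.431  -0.0438  0.071 ] hsv z .016 for yel [ 0.3733 -0.065   0.016 ]
scene yel 80 [368.1625 198.2875] [0.4321 0.0317 0.071 ] hsv z .016 for yel [0.3746 0.0173 0.016 ]
scene yel 88 [400.7841 204.6932] [0.4285 0.0898 0.071 ] hsv z .016 for yel [0.3706 0.0806 0.016 ]
```

Both cameras agree within 2–3 mm: assembly yaw is about 1.5°, the box origin about (.529,.2105), and the latch about (.457,.208). I'll set up a move calculator.

```bash
cat >> h.py <<'E'
def to(p,heading=None):
    s=manip.state(); R=s["ee_rot"]; d=R.T@(np.array(p)-s["tcp_pos"])
    h=np.degrees(np.arctan2(R[1,0],R[0,0]))
    print("t %.2f tcp %s head %.2f F %s grip %.3f q %s"%(s["time"],s["tcp_pos"].round(4),h,s["ft_force"].round(1),s["grip_width"],s["qpos"].round(0)))
    print("shift frac",d.round(4), "turn frac", None if heading is None else round(-(heading-h)/360,4))
E
python3 -c "
from h import *
to([.457,.208,.16],1.5)"
```

```text
t 0.70 tcp [0.3026 0.6034 0.2388] head 63.37 F [-0.  -0.4  0.1] grip 1.000 q [61. 15. 92. -0. 73. -2.]
shift frac [-0.2842  0.3153  0.0787] turn frac 0.1719
```

```bash
python3 -m inch '-.0355 .0394 .0098 0;-.0355 .0394 .0098 0;-.0355 .0394 .0098 0;-.0355 .0394 .0098 0;-.0355 .0394 .0098 0;-.0355 .0394 .0098 0;-.0355 .0394 .0098 0;-.0355 .0394 .0098 0;0 0 0 .0287;0 0 0 .0287' 0; python3 -m inch '0 0 0 .0287;0 0 0 .0287;0 0 0 .0287;0 0 0 .0287;0 0 0 0'; python3 -c "
from h import *
to([.457,.208,.13],1.5)"
```

```text
time: 1.95
tcp_pos: [0.4574, 0.2072, 0.1603]
ee_rot: [[0.74, 0.672, 0.0], [0.672, -0.74, 0.0], [0.0, -0.0, -1.0]]
ft_force: [-0.8, 0.5, 0.2]
grip_width: 1.0
time: 2.58
tcp_pos: [0.4571, 0.2083, 0.1605]
ee_rot: [[1.0, 0.026, 0.0], [0.026, -1.0, 0.0], [0.0, -0.0, -1.0]]
ft_force: [-0.2, -0.3, 0.4]
grip_width: 0.999
t 2.58 tcp [0.4571 0.2083 0.1605] head 1.49 F [-0.2 -0.3  0.4] grip 0.999 q [ 22.   0. 118.  -0.  62.  20.]
shift frac [-0.0002  0.0003  0.0305] turn frac -0.0
```

Run:
```python
from h import *
for n,(a,b,c,e) in {"scene":(160,300,390,550),"top":(220,380,90,290)}.items():
    im,_=viewer.get_image(n); im=im[:,:,::-1].copy()
    cv2.imwrite(f"pics/{n}1.png",cv2.resize(im[a:b,c:e],None,fx=3.5,fy=3.5,interpolation=cv2.INTER_CUBIC))
    print(n,proj(n,[[.457,.208,.0865],[.457,.187,.0865],[.457,.229,.0865]])-[c,a])
```

```text
scene [[77.3958109  66.25065816]
 [64.73131685 63.11599024]
 [90.15180108 69.41649745]]
top [[ 80.4160889  101.98189994]
 [ 94.85223326 101.9362903 ]
 [ 65.93415106 102.032475  ]]
```

View pics/scene1.png

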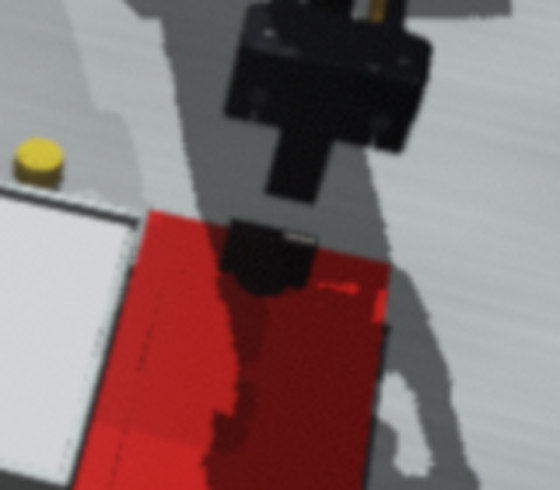

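View pics/top1.png

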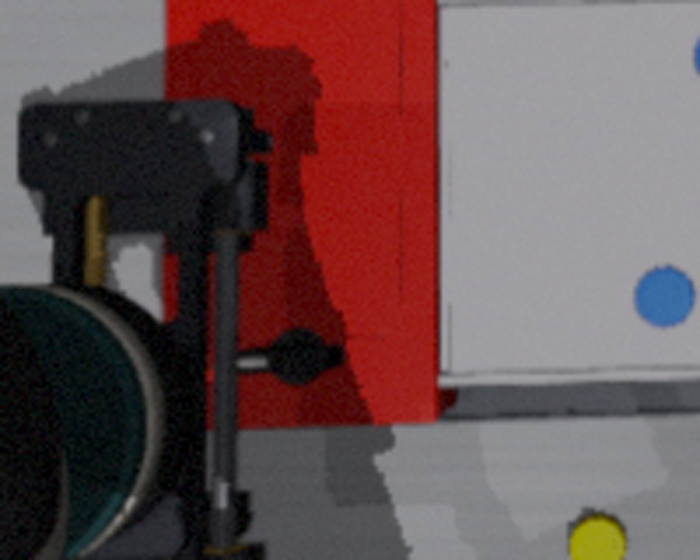

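The wing lies where predicted, within 2 mm in both views: scene crop (235–317, 220–237), top crop disc at (298,355). Descending and closing.

```bash
python3 -m inch '0 0 .025 0;0 0 .025 0;0 0 .025 0;0 0 .020 0;0 0 .005 0;0 0 0 0' ; python3 -m inch '0 0 0 0;0 0 0 0;0 0 0 0;0 0 0 0;0 0 0 0;0 0 0 0' 1; python3 -c "
from h import *
to([.457,.208,.0605],1.5)"
```

```text
time: 3.42
tcp_pos: [0.4571, 0.2083, 0.0604]
ee_rot: [[1.0, 0.025, -0.0], [0.025, -1.0, -0.0], [-0.0, 0.0, -1.0]]
ft_force: [0.2, -0.1, -0.4]
grip_width: 1.001
time: 4.18
tcp_pos: [0.457, 0.2082, 0.0603]
ee_rot: [[1.0, 0.024, -0.0], [0.024, -1.0, -0.0], [-0.0, 0.0, -1.0]]
ft_force: [-0.3, 0.5, -0.4]
grip_width: 0.341
t 4.17 tcp [0.457  0.2082 0.0603] head 1.38 F [-0.3  0.5 -0.4] grip 0.341 q [ 22.   7. 122.  -0.  51.  20.]
shift frac [ 0.      0.0002 -0.0002] turn frac -0.0003
```

```bash
python3 -m inch '0 0 0 0;0 0 0 0;0 0 0 0;0 0 0 0;0 0 0 0;0 0 0 0' 1
```

```text
time: 4.92
tcp_pos: [0.4552, 0.2081, 0.06]
ee_rot: [[1.0, 0.024, -0.004], [0.024, -1.0, -0.001], [-0.004, 0.0, -1.0]]
ft_force: [-4.9, 0.3, 4.7]
grip_width: 0.108
```

```bash
python3 -m inch '-.002 0 0 0;0 0 0 0;0 0 0 -.025;0 0 0 -.025;0 0 0 -.025;0 0 0 0'
```

```text
time: 5.68
tcp_pos: [0.4556, 0.2083, 0.0602]
ee_rot: [[0.881, 0.474, 0.001], [0.474, -0.881, 0.0], [0.001, 0.0, -1.0]]
ft_force: [2.4, 0.1, -3.9]
grip_width: 0.11
```

```bash
python3 -m inch '0 0 0 -.025;0 0 0 -.025;0 0 0 -.025;0 0 0 -.025;0 0 0 -.025;0 0 0 -.025;0 0 0 -.025;0 0 0 0;0 0 0 0' ; python3 -c "
from h import *
to([.457,.208,.0605],91.5); print(manip.state()['moment'])"
```

```text
time: 6.8
tcp_pos: [0.4561, 0.209, 0.0607]
ee_rot: [[-0.019, 1.0, 0.002], [1.0, 0.019, 0.002], [0.002, 0.002, -1.0]]
ft_force: [4.0, 5.1, -3.1]
grip_width: 0.111
t 6.80 tcp [0.4561 0.209  0.0607] head 91.07 F [ 4.   5.1 -3.1] grip 0.111 q [ 22.   7. 122.   0.  51. -69.]
shift frac [-0.001   0.0009  0.0002] turn frac -0.0012
[ 0.64984519 -0.48323173  0.0743903 ]
```

```bash
python3 -c "
from h import *
R=174.4;p=np.radians(9.57)
a=np.radians(np.arange(0,94,4.6));x=-R*np.cos(a+p);z=R*np.sin(a+p)
for i in range(20): print(i,round(np.degrees(a[i+1]),1),'dy %.4f dz %.4f'%((x[i+1]-x[i])/1e3,-(z[i+1]-z[i])/1e3))
"
```

```text
0 4.6 dy 0.0029 dz -0.0137
1 9.2 dy 0.0040 dz -0.0134
2 13.8 dy 0.0050 dz -0.0131
3 18.4 dy 0.0061 dz -0.0126
4 23.0 dy 0.0071 dz -0.0121
5 27.6 dy 0.0080 dz -0.0115
6 32.2 dy 0.0089 dz -0.0108
7 36.8 dy 0.0097 dz -0.0101
8 41.4 dy 0.0105 dz -0.0092
9 46.0 dy 0.0112 dz -0.0084
10 50.6 dy 0.0119 dz -0.0074
11 55.2 dy 0.0124 dz -0.0065
12 59.8 dy 0.0129 dz -0.0055
13 64.4 dy 0.0133 dz -0.0044
14 69.0 dy 0.0136 dz -0.0033
15 73.6 dy 0.0138 dz -0.0022
16 78.2 dy 0.0140 dz -0.0011
17 82.8 dy 0.0140 dz 0.0000
18 87.4 dy 0.0140 dz 0.0011
19 92.0 dy 0.0138 dz 0.0023
```

```bash
python3 -m inch '0 .0029 -.0137 0;0 .0040 -.0134 0;0 .005 -.0131 0;0 .0061 -.0126 0;0 0 0 0'
```

```text
time: 7.42
tcp_pos: [0.471, 0.2094, 0.1132]
ee_rot: [[-0.018, 1.0, -0.005], [1.0, 0.018, 0.001], [0.001, -0.005, -1.0]]
ft_force: [-3.6, 5.0, 0.7]
grip_width: 0.111
```

```bash
python3 -m inch '0 .0071 -.0121 0;.0001 .0080 -.0115 0;.0001 .0089 -.0108 0;.0001 .0097 -.0101 0;.0001 .0105 -.0092 0;.0001 .0112 -.0084 0;0 0 0 0'
python3 - <<'E'
from h import *
im,_=viewer.get_image("scene"); cv2.imwrite("pics/s2.png",im[:,:,::-1])
E
```

```text
time: 8.3
tcp_pos: [0.5258, 0.211, 0.1762]
ee_rot: [[-0.019, 1.0, -0.007], [1.0, 0.019, 0.0], [0.001, -0.007, -1.0]]
ft_force: [-8.5, 2.3, 9.3]
grip_width: 0.113
```

View pics/s2.png

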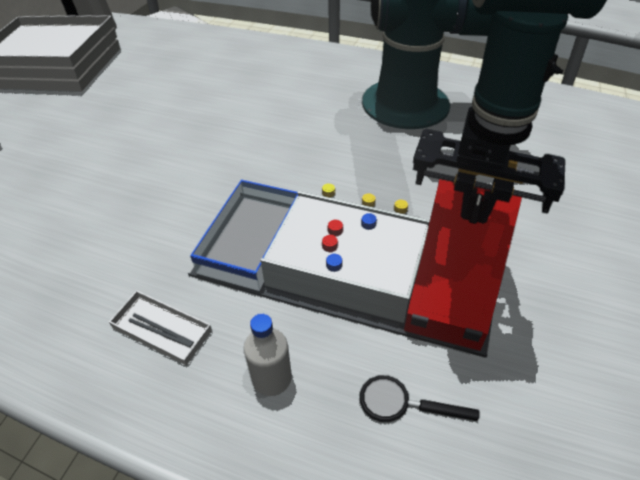

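The lid is coming up and is near 45° at (470,260). I continue along the arc.

```bash
python3 -m inch '.0001 .0119 -.0074 0;.0001 .0124 -.0065 0;.0001 .0129 -.0055 0;.0001 .0133 -.0044 0;.0001 .0136 -.0033 0;.0001 .0138 -.0022 0;.0001 .0140 -.0011 0;0 0 0 0'
```

```text
time: 9.35
tcp_pos: [0.6209, 0.2138, 0.2075]
ee_rot: [[-0.019, 1.0, 0.001], [1.0, 0.019, 0.001], [0.001, 0.001, -1.0]]
ft_force: [-0.1, 2.1, 5.6]
grip_width: 0.11
```

```bash
python3 -m inch '.0001 .0140 0 0;.0001 .0140 .0011 0;.0001 .014 .0023 0;0 0 0 0;0 0 0 0'
python3 - <<'E'
from h import *
im,_=viewer.get_image("scene"); cv2.imwrite("pics/s3.png",im[:,:,::-1])
E
```

```text
time: 9.98
tcp_pos: [0.6631, 0.2151, 0.204]
ee_rot: [[-0.02, 1.0, 0.002], [1.0, 0.02, 0.001], [0.001, 0.002, -1.0]]
ft_force: [0.6, 1.3, 4.8]
grip_width: 0.108
```

View pics/s3.png

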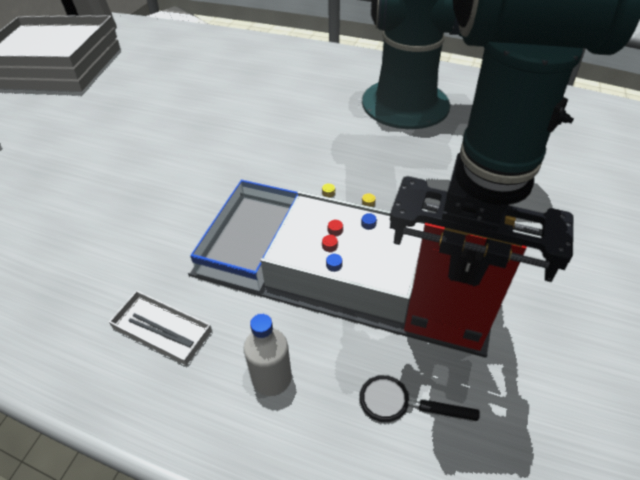

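```bash
python3 -m inch '0 0 0 0;0 0 0 0;0 0 0 0;0 0 0 0;0 0 0 0' .5; python3 -m inch '0 0 -.03 0;0 0 -.04 0;0 0 -.04 0;0 0 0 0'
python3 - <<'E'
from h import *
for n in("scene","top"):
  im,_=viewer.get_image(n); cv2.imwrite(f"pics/{n}4.png",im[:,:,::-1])
to([.482,.12,.2],91.5)
E
```

```text
time: 10.65
tcp_pos: [0.6621, 0.2146, 0.202]
ee_rot: [[-0.024, 1.0, -0.0], [1.0, 0.024, -0.0], [-0.0, -0.0, -1.0]]
ft_force: [-0.8, -0.2, -0.1]
grip_width: 0.502
time: 11.15
tcp_pos: [0.6643, 0.2153, 0.3176]
ee_rot: [[-0.024, 1.0, 0.008], [1.0, 0.024, 0.002], [0.002, 0.008, -1.0]]
ft_force: [-0.9, -0.2, 0.6]
grip_width: 0.501
t 11.25 tcp [0.6623 0.2147 0.3123] head 91.37 F [-0.1  0.1 -0.7] grip 0.502 q [ 16.  16.  84.  -0.  81. -75.]
shift frac [-0.0904 -0.1826  0.1122] turn frac -0.0004
```

View pics/scene4.png

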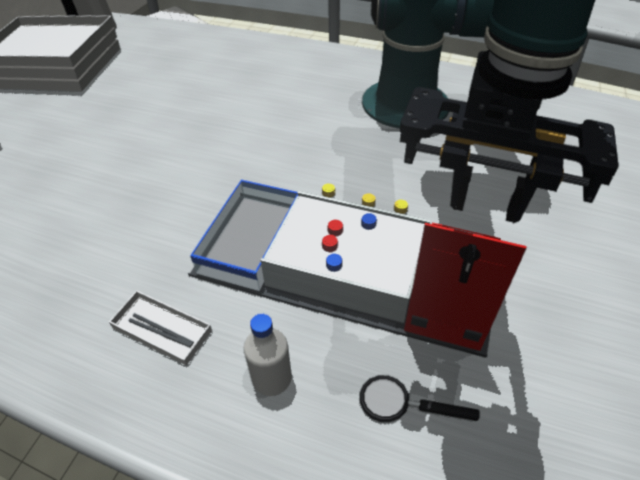

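View pics/top4.png

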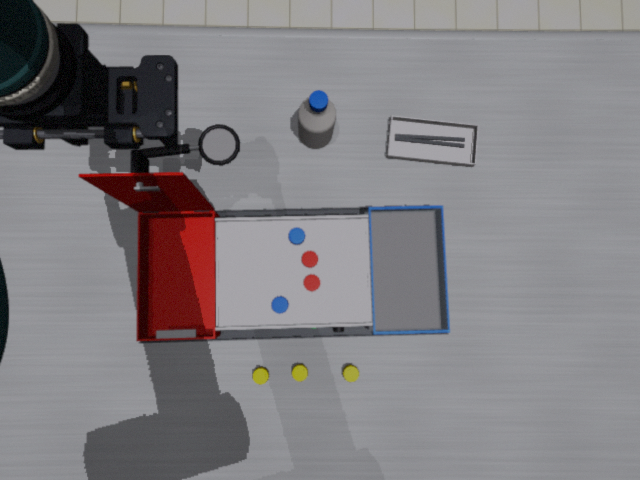

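The lid stands upright with its latch at (468,255) in the scene view, and the caps have not moved. Next is the near blue cap at (280,305): closing the gripper and moving to its +y side.

```bash
python3 -c "
from h import *
to([.482,.091,.12],91.5)"; python3 -m inch '-.024 -.036 0 0;-.024 -.036 0 0;-.024 -.036 0 0;-.024 -.036 .04 0;-.024 -.036 .05 0;0 0 .05 0;0 0 .05 0;0 0 0 0' 1; python3 -c "
from h import *
to([.482,.091,.064],91.5)"
```

```text
t 11.25 tcp [0.6623 0.2147 0.3123] head 91.37 F [-0.1  0.1 -0.7] grip 0.502 q [ 16.  16.  84.  -0.  81. -75.]
shift frac [-0.1194 -0.1833  0.1922] turn frac -0.0004
time: 12.25
tcp_pos: [0.4813, 0.0908, 0.1191]
ee_rot: [[-0.024, 1.0, -0.013], [1.0, 0.024, -0.002], [-0.001, -0.013, -1.0]]
ft_force: [0.6, -0.2, 0.7]
grip_width: 0.002
t 12.25 tcp [0.4813 0.0908 0.1191] head 91.36 F [ 0.6 -0.2  0.7] grip 0.002 q [  8.   2. 121.  -0.  58. -84.]
shift frac [0.0002 0.0014 0.0551] turn frac -0.0004
```

```bash
python3 -m inch '0 .0003 .03 0;0 0 .022 0;0 0 0 0;0 0 0 0'
python3 - <<'E'
from h import *
to([.482,.0,.065],91.5)
im,_=viewer.get_image("scene"); cv2.imwrite("pics/s5.png",cv2.resize(im[130:310,260:480,::-1],None,fx=3.5,fy=3.3))
E
```

```text
time: 12.75
tcp_pos: [0.4887, 0.092, 0.0746]
ee_rot: [[-0.024, 1.0, 0.002], [1.0, 0.024, 0.0], [0.0, 0.002, -1.0]]
ft_force: [1.1, -0.8, -0.0]
grip_width: 0.007
t 12.75 tcp [0.4887 0.092  0.0746] head 91.39 F [ 1.1 -0.8 -0. ] grip 0.007 q [  8.   5. 122.  -0.  52. -84.]
shift frac [-0.0918 -0.0089  0.0096] turn frac -0.0003
```

View pics/s5.png

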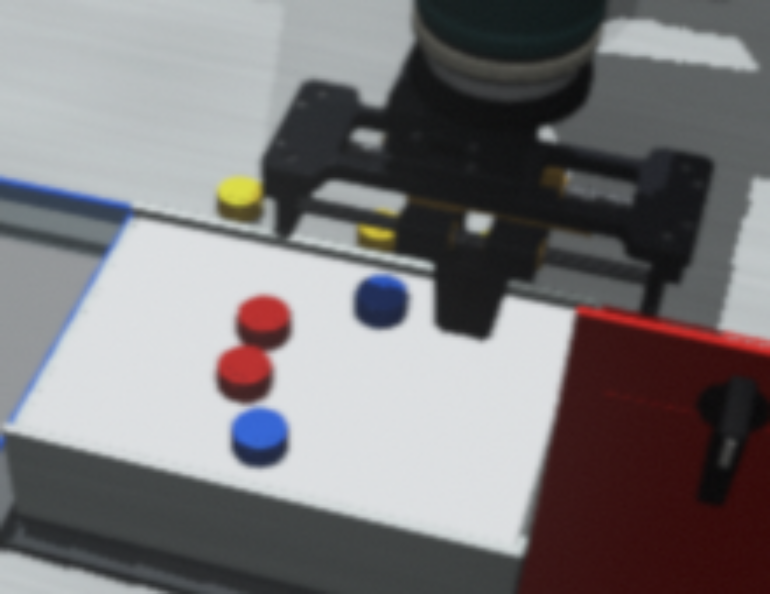

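```bash
python3 -m inch '0 -.0067 .0095 0;0 0 0 0;0 0 0 0;-.005 0 0 0;-.010 0 0 0;-.010 0 0 0;-.010 0 0 0;-.010 0 0 0;-.010 0 0 0;0 0 0 0'
python3 - <<'E'
from h import *
to([.482,.0,.065],91.5)
im,_=viewer.get_image("scene"); cv2.imwrite("pics/s6.png",cv2.resize(im[130:310,260:480,::-1],None,fx=3.5,fy=3.3))
E
```

```text
time: 14.05
tcp_pos: [0.482, 0.0358, 0.0634]
ee_rot: [[-0.023, 1.0, -0.0], [1.0, 0.023, -0.0], [-0.0, -0.0, -1.0]]
ft_force: [0.1, -0.6, -0.1]
grip_width: 0.004
t 14.05 tcp [0.482  0.0358 0.0634] head 91.31 F [ 0.1 -0.6 -0.1] grip 0.004 q [  1.   5. 124.  -0.  51. -90.]
shift frac [-0.0358 -0.0008 -0.0016] turn frac -0.0005
```

View pics/s6.png

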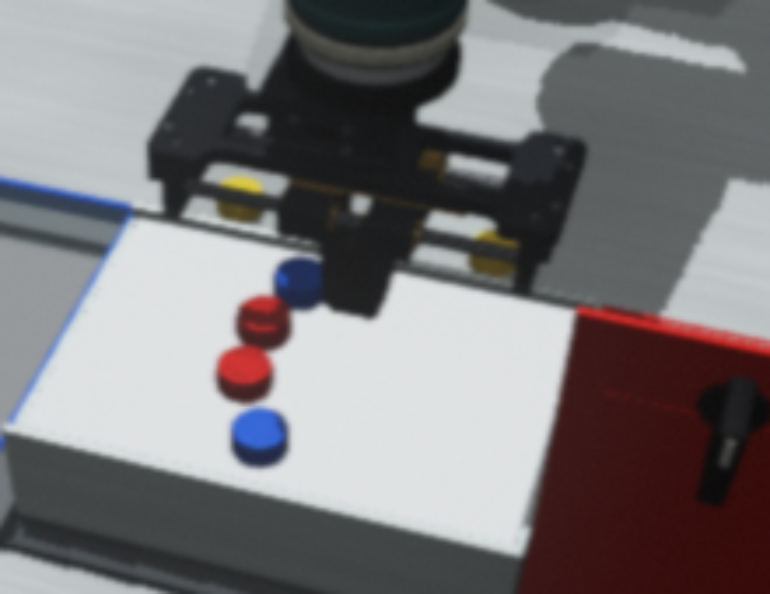

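The blue cap at crop (300,283) is sliding ahead of the fingers and clear of the red one. I continue.

```bash
python3 -m inch '-.006 0 0 0;-.012 0 0 0;-.012 0 0 0;-.012 0 0 0;-.012 0 0 0;-.012 0 0 0;-.012 0 0 0;0 0 0 0'
python3 - <<'E'
from h import *
to([.486,-.106,.065],91.5)
for n in ("scene","top"):
  im,_=viewer.get_image(n); cv2.imwrite(f"pics/{n}7.png",cv2.resize(im[130:330,170:430,::-1] if n=="scene" else im[190:390,200:460,::-1],None,fx=3,fy=2.9))
E
```

```text
time: 15.1
tcp_pos: [0.484, -0.0423, 0.0635]
ee_rot: [[-0.023, 1.0, 0.0], [1.0, 0.023, -0.0], [-0.0, 0.0, -1.0]]
ft_force: [0.3, 0.3, -0.2]
grip_width: 0.005
t 15.10 tcp [ 0.484  -0.0423  0.0635] head 91.29 F [ 0.3  0.3 -0.2] grip 0.005 q [ -8.   5. 124.  -0.  51. -99.]
shift frac [-0.0638  0.0006 -0.0015] turn frac -0.0006
```

View pics/scene7.png

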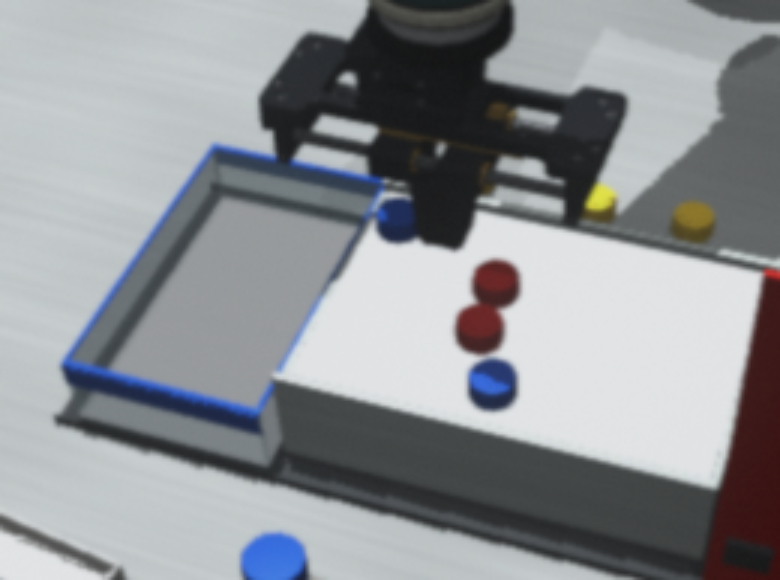

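```bash
python3 -m inch '-.006 0 0 0;-.012 0 0 0;-.012 0 0 0;-.012 0 0 0;-.012 0 0 0;-.012 0 0 0;0 0 0 0;0 0 0 0'
python3 - <<'E'
from h import *
to([.587,.066,.12],91.5)
for n in ("scene","top"):
  im,_=viewer.get_image(n); cv2.imwrite(f"pics/{n}8.png",cv2.resize(im[130:330,170:430,::-1] if n=="scene" else im[190:390,200:460,::-1],None,fx=3,fy=2.9))
E
```

```text
time: 16.2
tcp_pos: [0.4854, -0.1074, 0.0634]
ee_rot: [[-0.024, 1.0, -0.0], [1.0, 0.024, 0.0], [0.0, -0.0, -1.0]]
ft_force: [-0.2, -1.0, -0.6]
grip_width: 0.003
t 16.20 tcp [ 0.4854 -0.1074  0.0634] head 91.35 F [-0.2 -1.  -0.6] grip 0.003 q [ -15.    6.  123.    0.   51. -107.]
shift frac [ 0.1709  0.1057 -0.0566] turn frac -0.0004
```

View pics/scene8.png

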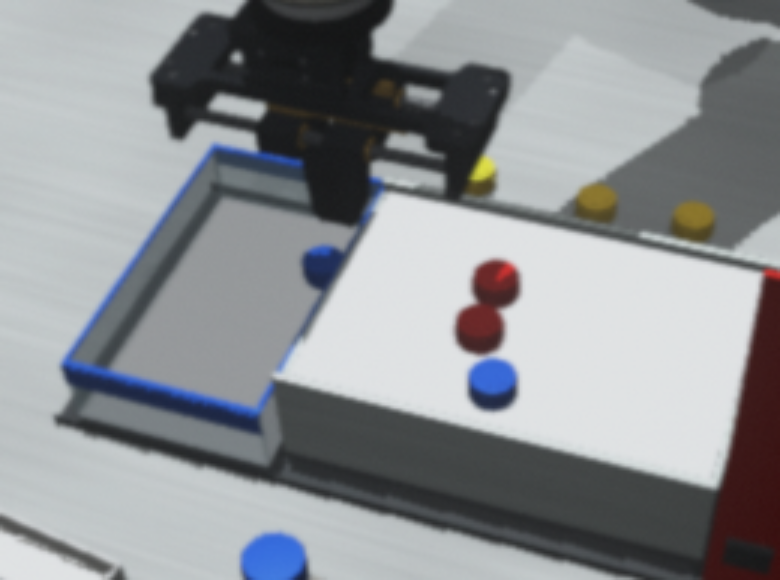

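One blue cap is down in the tub at crop (323,266). Next is the far blue cap.

```bash
python3 -m inch '0 0 -.03 0;0 0 -.03 0;.034 .021 0 0;.034 .021 0 0;.034 .021 0 0;.034 .021 0 0;.034 .021 0 0;0 0 0 0;0 0 0 0'
python3 - <<'E'
from h import *
to([.587,.067,.0645],91.5)
for n in ("scene","top"):
  im,_=viewer.get_image(n); cv2.imwrite(f"pics/{n}9.png",cv2.resize(im[130:330,170:430,::-1] if n=="scene" else im[190:390,200:460,::-1],None,fx=3,fy=2.9))
E
```

```text
time: 17.42
tcp_pos: [0.5857, 0.0652, 0.1231]
ee_rot: [[-0.025, 1.0, -0.001], [1.0, 0.025, -0.0], [-0.0, -0.001, -1.0]]
ft_force: [-0.4, -1.0, -0.0]
grip_width: 0.007
t 17.43 tcp [0.5857 0.0652 0.1231] head 91.44 F [-0.4 -1.  -0. ] grip 0.007 q [  4.  12. 109.  -0.  59. -87.]
shift frac [0.0018 0.0014 0.0586] turn frac -0.0002
```

View pics/top9.png

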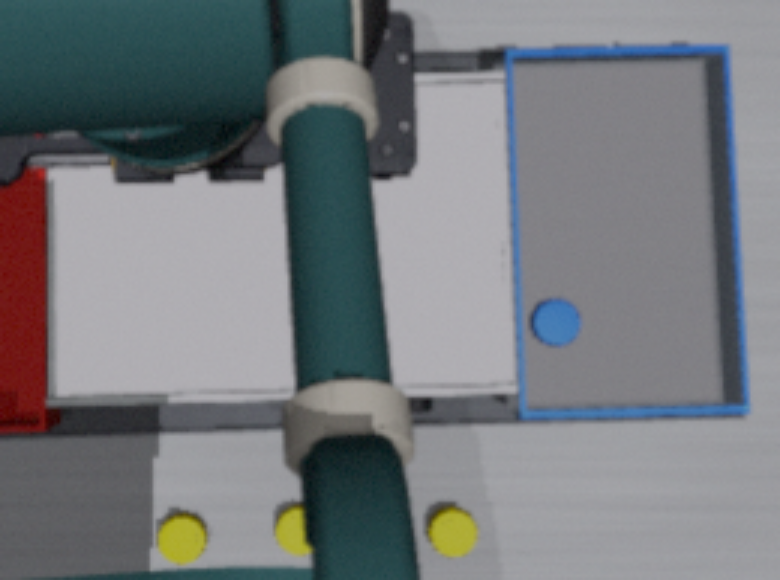

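```bash
python3 -m inch '.002 .0015 .03 0;0 0 .028 0;0 0 0 0;0 0 0 0;0 0 0 0'
python3 - <<'E'
from h import *
to([.587,.067,.0645],91.5)
E
```

```text
time: 18.15
tcp_pos: [0.589, 0.0669, 0.0671]
ee_rot: [[-0.024, 1.0, 0.003], [1.0, 0.024, 0.0], [0.0, 0.003, -1.0]]
ft_force: [-0.1, 0.6, 1.1]
grip_width: 0.005
t 18.15 tcp [0.589  0.0669 0.0671] head 91.35 F [-0.1  0.6  1.1] grip 0.005 q [  4.  16. 111.  -0.  53. -87.]
shift frac [ 0.0001 -0.002   0.0026] turn frac -0.0004
```

```bash
python3 -m inch '0 -.002 .0025 0;-.005 0 0 0;-.010 0 0 0;-.010 0 0 0;-.012 0 0 0;-.012 0 0 0;-.012 0 0 0;0 0 0 0'
python3 - <<'E'
from h import *
to([.59,-.1035,.064],91.5)
for n in ("scene",):
  im,_=viewer.get_image(n); cv2.imwrite(f"pics/{n}10.png",cv2.resize(im[130:330,170:430,::-1] if n=="scene" else im[190:390,200:460,::-1],None,fx=3,fy=2.9))
E
```

```text
time: 19.15
tcp_pos: [0.5873, 0.005, 0.0629]
ee_rot: [[-0.023, 1.0, -0.0], [1.0, 0.023, -0.0], [-0.0, -0.0, -1.0]]
ft_force: [-0.3, -0.4, -0.4]
grip_width: 0.006
t 19.15 tcp [0.5873 0.005  0.0629] head 91.30 F [-0.3 -0.4 -0.4] grip 0.006 q [ -2.  15. 112.  -0.  53. -93.]
shift frac [-0.1085  0.0003 -0.0011] turn frac -0.0006
```

View pics/scene10.png

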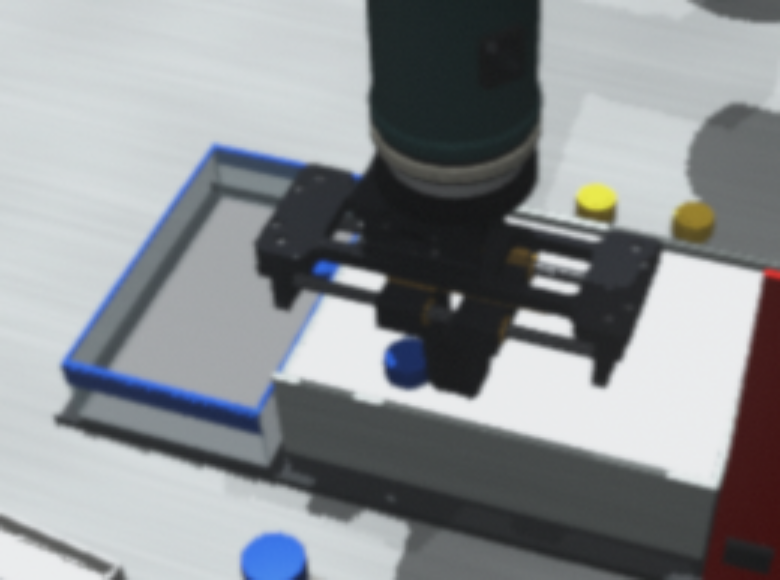

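The second blue cap, crop (405,362), is centred on the finger. I carry on over the end.

```bash
python3 -m inch '-.006 0 0 0;-.012 0 0 0;-.012 0 0 0;-.012 0 0 0;-.012 0 0 0;-.012 0 0 0;-.012 0 0 0;-.012 0 0 0;-.010 0 0 0;-.010 0 0 0'; python3 -m inch '-.003 0 0 0;0 0 0 0;0 0 0 0';python3 - <<'E'
from h import *
to([.5505,-.04,.12],91.5)
for n in ("scene",):
  im,_=viewer.get_image(n); cv2.imwrite(f"pics/{n}11.png",cv2.resize(im[130:330,170:430,::-1] if n=="scene" else im[190:390,200:460,::-1],None,fx=3,fy=2.9))
E
```

```text
time: 20.45
tcp_pos: [0.5899, -0.1045, 0.0629]
ee_rot: [[-0.024, 1.0, -0.0], [1.0, 0.024, 0.0], [0.0, -0.0, -1.0]]
ft_force: [0.4, 0.6, 0.0]
grip_width: 0.008
time: 20.82
tcp_pos: [0.59, -0.1066, 0.0629]
ee_rot: [[-0.024, 1.0, -0.0], [1.0, 0.024, 0.0], [0.0, -0.0, -1.0]]
ft_force: [-0.5, 0.2, -0.7]
grip_width: 0.005
t 20.82 tcp [ 0.59   -0.1066  0.0629] head 91.39 F [-0.5  0.2 -0.7] grip 0.005 q [ -13.   17.  110.    0.   53. -104.]
shift frac [ 0.0675 -0.0378 -0.0571] turn frac -0.0003
```

View pics/scene11.png

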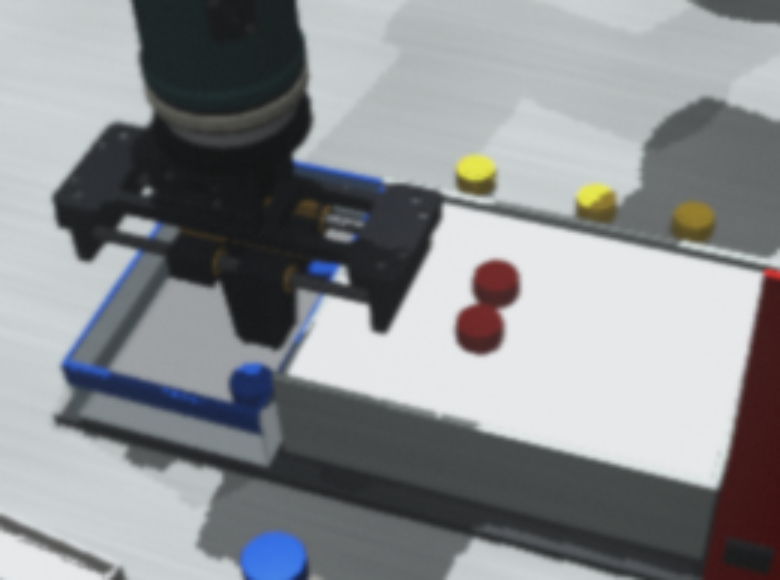

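The cap at (251,384) shows over the near rim and may be perched there. I'll raise the arm and look again.

```bash
python3 -m inch '0 0 -.03 0;0 0 -.03 0;.02 -.010 0 0;.02 -.012 0 0;.02 -.012 0 0;0 0 0 0';python3 - <<'E'
from h import *
to([.5505,-.04,.12],91.5)
for n in ("scene","top"):
  im,_=viewer.get_image(n); cv2.imwrite(f"pics/{n}12.png",cv2.resize(im[180:310,170:330,::-1] if n=="scene" else im[190:350,280:460,::-1],None,fx=4,fy=4))
E
```

```text
time: 21.62
tcp_pos: [0.552, -0.0454, 0.1214]
ee_rot: [[-0.027, 1.0, -0.003], [1.0, 0.027, 0.001], [0.001, -0.003, -1.0]]
ft_force: [0.1, -0.8, -0.8]
grip_width: 0.004
t 21.62 tcp [ 0.552  -0.0454  0.1214] head 91.53 F [ 0.1 -0.8 -0.8] grip 0.004 q [ -7.   8. 113.   0.  59. -99.]
shift frac [ 0.0055 -0.0014  0.0014] turn frac 0.0001
```

View pics/scene12.png

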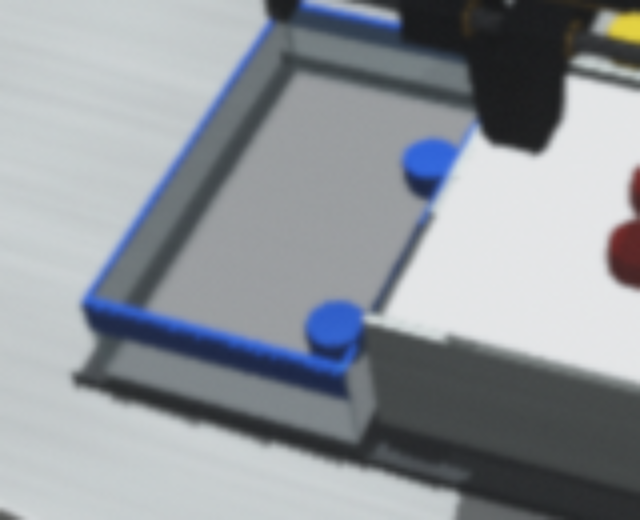

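View pics/top12.png

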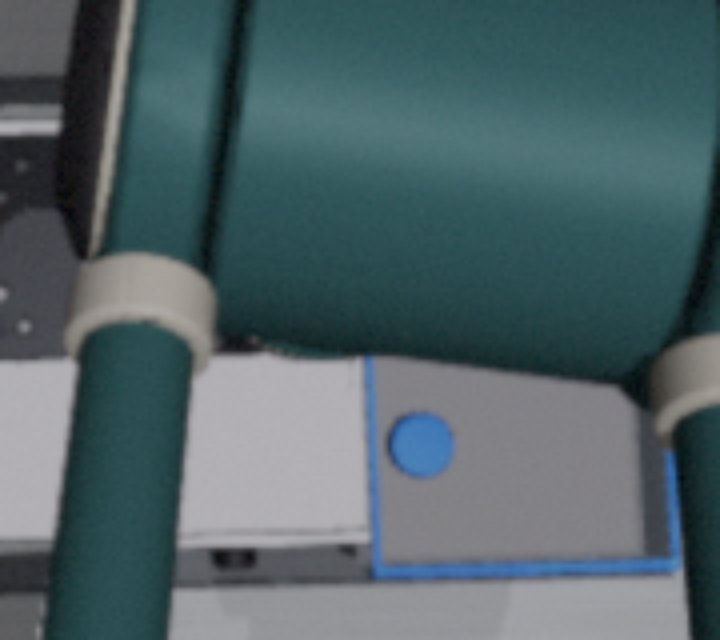

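Both blue caps lie flat in the tub. Next is the far red cap at (310,259): approach from its -y side.

```bash
python3 -m inch '.004 -.002 .03 0;0 0 .026 0;0 0 0 0;0 0 0 0;0 0 0 0'
python3 - <<'E'
from h import *
to([.551,-.04,.064],91.5)
im,_=viewer.get_image("scene"); cv2.imwrite(f"pics/s13.png",cv2.resize(im[130:330,250:510,::-1],None,fx=3,fy=2.9))
E
```

```text
time: 22.35
tcp_pos: [0.5538, -0.0441, 0.0683]
ee_rot: [[-0.024, 1.0, 0.003], [1.0, 0.024, -0.0], [-0.0, 0.003, -1.0]]
ft_force: [0.1, 0.2, 0.1]
grip_width: 0.005
t 22.35 tcp [ 0.5538 -0.0441  0.0683] head 91.36 F [0.1 0.2 0.1] grip 0.005 q [ -7.  12. 116.  -0.  53. -98.]
shift frac [ 0.0041 -0.0027  0.0043] turn frac -0.0004
```

View pics/s13.png

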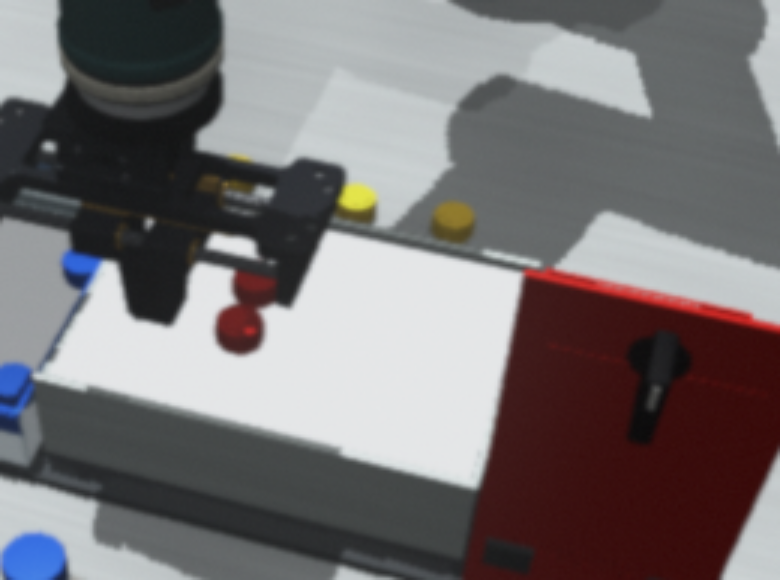

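```bash
python3 -m inch '0 -.0025 .004 0;.006 0 0 0;.012 0 0 0;.012 0 0 0;.012 0 0 0;.012 0 0 0;.012 0 0 0;.012 0 0 0;.010 0 0 0;0 0 0 0'
python3 - <<'E'
from h import *
to([.549,.16,.064],91.5)
im,_=viewer.get_image("scene"); cv2.imwrite(f"pics/s14.png",cv2.resize(im[130:330,250:510,::-1],None,fx=3,fy=2.9))
E
```

```text
time: 23.65
tcp_pos: [0.5478, 0.0449, 0.0629]
ee_rot: [[-0.025, 1.0, -0.0], [1.0, 0.025, 0.0], [0.0, -0.0, -1.0]]
ft_force: [-0.0, 0.1, 0.2]
grip_width: 0.003
t 23.65 tcp [0.5478 0.0449 0.0629] head 91.44 F [-0.   0.1  0.2] grip 0.003 q [  2.  12. 116.   0.  52. -89.]
shift frac [ 0.115   0.0041 -0.0011] turn frac -0.0002
```

View pics/s14.png

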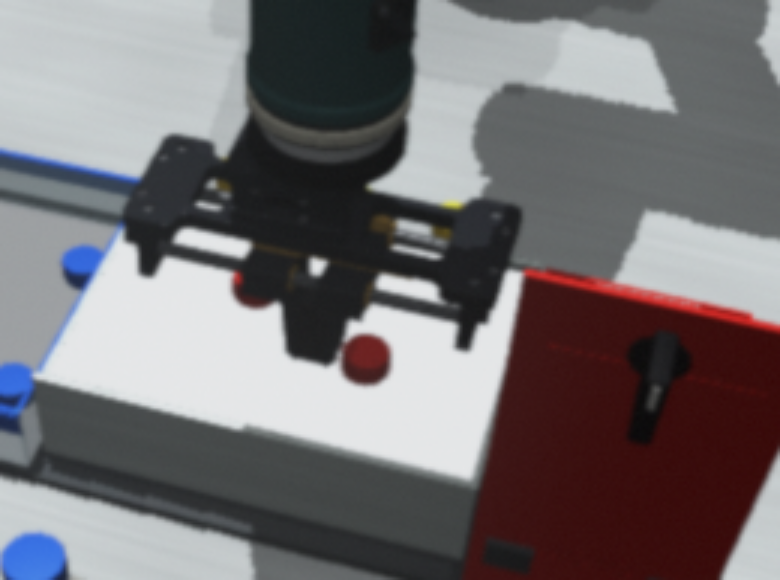

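Run:
```python
from h import *
im,_=viewer.get_image("scene"); h,s,v=cv2.split(cv2.cvtColor(im,cv2.COLOR_RGB2HSV))
m=((h<8)|(h>172))&(s>140)&(v>50); m[:,420:]=0
N,L,st,c=cv2.connectedComponentsWithStats(m.astype(np.uint8))
for i in range(1,N):
    if st[i,4]>50: print(st[i,4],c[i],atz("scene",c[i],.069))
```

```text
137 [371.69343066 252.03649635] [0.54844553 0.07310057 0.069     ]
505 [414.13267327 304.6019802 ] [0.62534266 0.1612492  0.069     ]
```

The cap is at x≈.548 and the finger at .548, so it is centred. I continue.

```bash
python3 -m inch '.006 0 0 0;.012 0 0 0;.012 0 0 0;.012 0 0 0;.012 0 0 0;.012 0 0 0;.012 0 0 0;.012 0 0 0;.012 0 0 0;.012 0 0 0'; python3 -m inch '.004 0 0 0;0 0 0 0;0 0 0 0;0 0 0 0'
python3 - <<'E'
from h import *
to([.549,.16,.064],91.5)
im,_=viewer.get_image("scene"); cv2.imwrite(f"pics/s15.png",cv2.resize(im[130:350,290:550,::-1],None,fx=3,fy=2.7))
im,_=viewer.get_image("top"); cv2.imwrite(f"pics/t15.png",im[:,:,::-1])
E
```

```text
time: 25.0
tcp_pos: [0.5451, 0.159, 0.063]
ee_rot: [[-0.024, 1.0, 0.0], [1.0, 0.024, 0.0], [0.0, 0.0, -1.0]]
ft_force: [-0.9, 0.3, 0.5]
grip_width: 0.004
time: 25.5
tcp_pos: [0.545, 0.1618, 0.0629]
ee_rot: [[-0.024, 1.0, -0.0], [1.0, 0.024, -0.0], [-0.0, -0.0, -1.0]]
ft_force: [0.0, -1.5, -1.1]
grip_width: 0.004
t 25.50 tcp [0.545  0.1618 0.0629] head 91.35 F [ 0.  -1.5 -1.1] grip 0.004 q [ 14.  14. 114.  -0.  52. -77.]
shift frac [-0.0019  0.0039 -0.0011] turn frac -0.0004
```

View pics/s15.png

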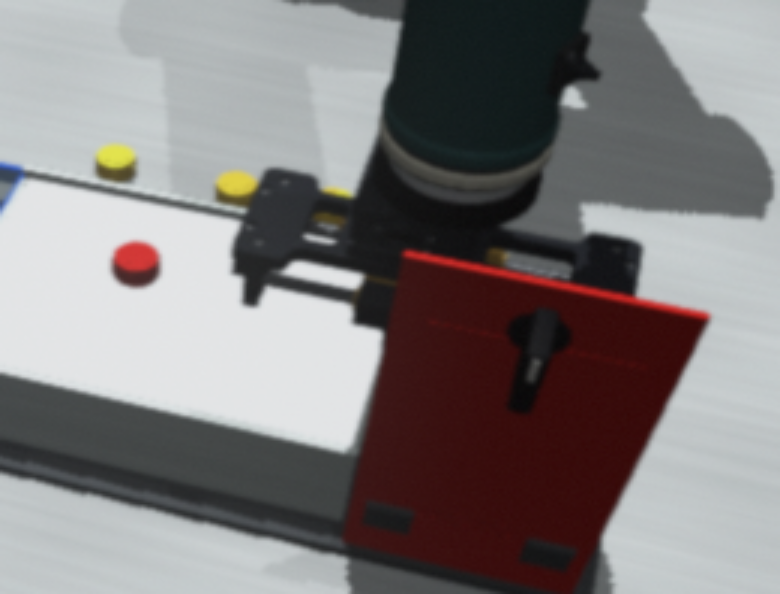

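View pics/t15.png

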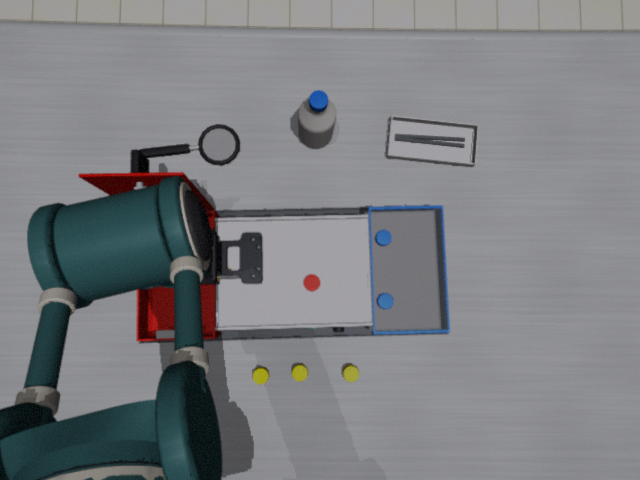

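```bash
python3 -m inch '-.01 0 -.03 0;-.03 -.004 -.03 0;-.04 -.005 0 0;-.04 -.005 0 0;-.04 -.005 0 0;-.04 -.005 0 0;-.005 0 0 0;0 0 0 0'
python3 - <<'E'
from h import *
to([.516,-.044,.064],91.5)
im,_=viewer.get_image("top"); cv2.imwrite(f"pics/t16.png",im[:,:,::-1])
E
```

```text
time: 26.6
tcp_pos: [0.526, -0.0434, 0.123]
ee_rot: [[-0.023, 1.0, 0.0], [1.0, 0.023, 0.001], [0.001, 0.0, -1.0]]
ft_force: [-0.7, 0.5, -0.0]
grip_width: 0.009
t 26.60 tcp [ 0.526  -0.0434  0.123 ] head 91.29 F [-0.7  0.5 -0. ] grip 0.009 q [ -7.   5. 117.   0.  58. -99.]
shift frac [-0.0004 -0.0101  0.059 ] turn frac -0.0006
```

View pics/t16.png

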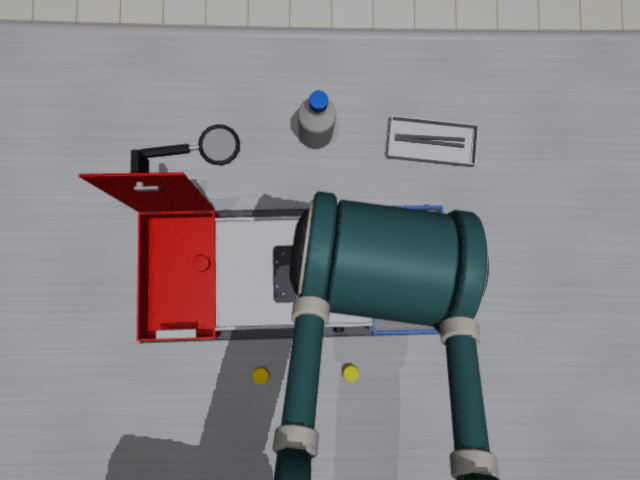

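The first red cap lies in the red box at (202,263). Now the second.

```bash
python3 -m inch '0 -.010 .03 0;0 0 .028 0;0 0 0 0;0 0 0 0;0 0 0 0'
python3 - <<'E'
from h import *
to([.516,-.044,.064],91.5)
E
```

```text
time: 27.28
tcp_pos: [0.5174, -0.0434, 0.0664]
ee_rot: [[-0.025, 1.0, 0.003], [1.0, 0.025, -0.0], [-0.0, 0.003, -1.0]]
ft_force: [-0.7, -0.4, -0.2]
grip_width: 0.005
t 27.27 tcp [ 0.5174 -0.0434  0.0664] head 91.41 F [-0.7 -0.4 -0.2] grip 0.005 q [ -8.   8. 120.   0.  52. -99.]
shift frac [-0.0006 -0.0014  0.0024] turn frac -0.0003
```

```bash
python3 -m inch '0 -.001 .0025 0;.006 0 0 0;.012 0 0 0;.012 0 0 0;.012 0 0 0;.012 0 0 0;.012 0 0 0;.012 0 0 0;.010 0 0 0;0 0 0 0'
python3 - <<'E'
from h import *
to([.514,.16,.064],91.5)
im,_=viewer.get_image("scene"); cv2.imwrite(f"pics/s17.png",cv2.resize(im[130:330,250:510,::-1],None,fx=3,fy=2.9))
E
```

```text
time: 28.52
tcp_pos: [0.5127, 0.0451, 0.0624]
ee_rot: [[-0.025, 1.0, -0.0], [1.0, 0.025, 0.0], [0.0, -0.0, -1.0]]
ft_force: [0.7, -0.3, -1.0]
grip_width: 0.004
t 28.52 tcp [0.5127 0.0451 0.0624] head 91.44 F [ 0.7 -0.3 -1. ] grip 0.004 q [  2.   8. 121.   0.  51. -89.]
shift frac [ 0.1149  0.0042 -0.0016] turn frac -0.0002
```

View pics/s17.png

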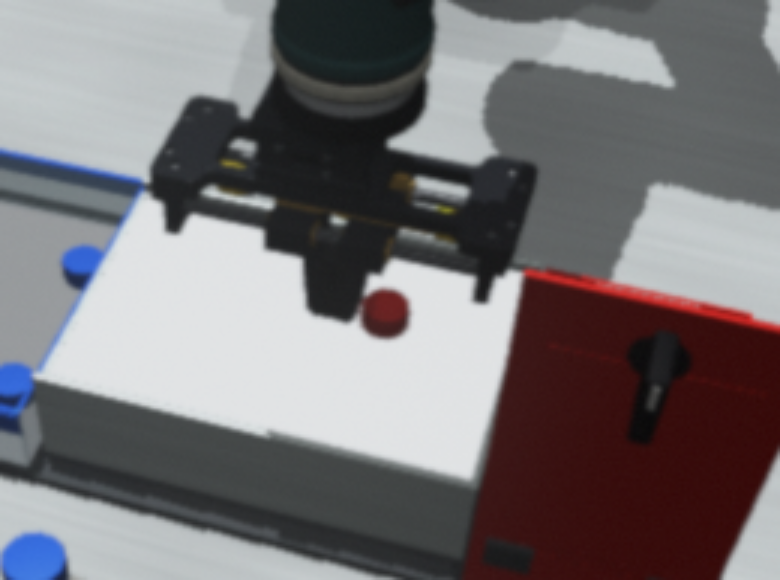

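The second red cap, crop (385,313), is sliding ahead of the finger. Finishing the push.

```bash
python3 -m inch '.006 0 -.0007 0;.012 0 0 0;.012 0 0 0;.012 0 0 0;.012 0 0 0;.012 0 0 0;.012 0 0 0;.012 0 0 0;.012 0 0 0;.012 0 0 0'; python3 -m inch '.004 0 0 0;0 0 0 0;0 0 0 0;0 0 0 0;0 0 -.03 0;-.02 0 -.03 0;-.04 0 -.03 0;-.04 0 -.03 0;-.04 -.01 -.02 0;0 0 0 0'; python3 -m inch '-.04 -.01 0 0;-.04 -.01 0 0;-.04 -.02 0 0;0 0 0 0;0 0 0 0'
python3 - <<'E'
from h import *
for n in("scene","top"):
  im,_=viewer.get_image(n); cv2.imwrite(f"pics/{n}18.png",im[:,:,::-1])
E
```

```text
time: 29.82
tcp_pos: [0.5101, 0.1591, 0.0631]
ee_rot: [[-0.024, 1.0, -0.0], [1.0, 0.024, -0.0], [-0.0, -0.0, -1.0]]
ft_force: [-0.6, -0.5, -0.2]
grip_width: 0.003
time: 31.08
tcp_pos: [0.5044, 0.0198, 0.2054]
ee_rot: [[-0.02, 1.0, 0.004], [1.0, 0.02, -0.001], [-0.001, 0.004, -1.0]]
ft_force: [-0.1, 0.5, 0.3]
grip_width: 0.002
time: 31.7
tcp_pos: [0.4663, -0.0981, 0.2026]
ee_rot: [[-0.024, 1.0, -0.0], [1.0, 0.024, 0.001], [0.001, -0.0, -1.0]]
ft_force: [1.0, 0.3, 0.6]
grip_width: 0.003
```

View pics/scene18.png

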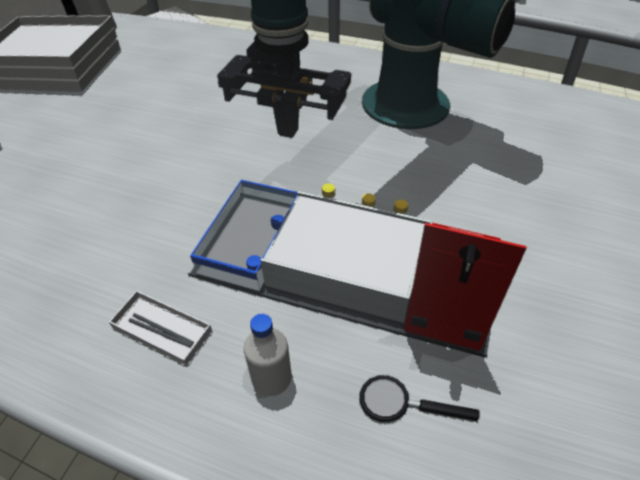

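View pics/top18.png

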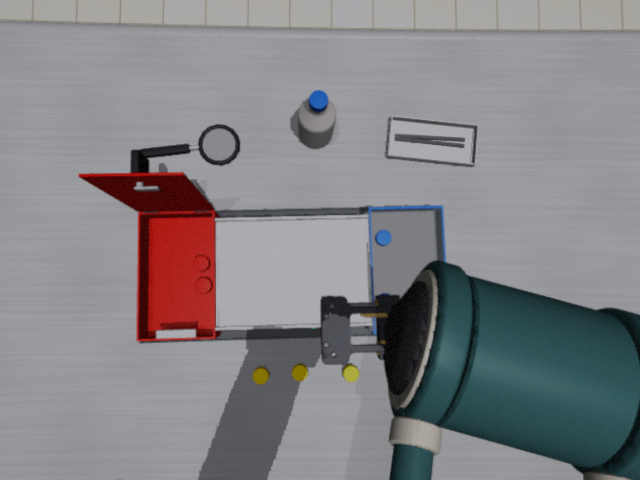

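Both reds are in the red box at (202,263) and (204,285). Both blues are in the tub at scene (278,221) and (255,263). The lid is upright and the other objects are where they were, so I hand in.

```bash
python3 -c "
from h import *
print(manip.finish_job())"
```

```text
the job is handed in; nothing more can be done
None
```

The job is done and handed in at about 32 s of the 72 s allowed. I turned the latch a quarter turn, then lifted the lid by its wing to about 92° and let go. After that I slid the two blue caps off the open end into the tub and the two red caps off the other end into the red box.

The last pictures from both cameras showed:
- **Caps:** both red caps lie flat in the red box and both blue caps lie in the tub. The panel is empty and the three yellow caps were not touched.
- **Lid:** it stands upright on its own with the latch unlocked.
- **Other objects:** the loupe, wash bottle and tweezer dish look unmoved.
- **Robot:** the arm is clear of everything. The wrist forces I read along the way stayed below about 13 N.

No check failed at the end. In one picture the second blue cap seemed to be perched on the tub's rim, but the next picture showed it lying in the tub. In the final top view the arm hid one blue cap, so that one was confirmed only in the other camera.

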